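# Put a model-car battery away in the steel battery box

### The job

Take the lid off the steel battery box, then lay the short, thick battery pack flat in the middle of the box, on top of whatever is already packed inside, and put the lid back on, fully home. You cannot know how full the box is: lower the pack gently until you feel it touch and only then let go, without dropping it or ramming it down. Leave the long battery pack, the spare wheel and the charger where they are.

Things in the scene. Friction and masses are not known exactly. Their poses are not given: they have to be found in the camera images.
- box_rim (a point): Battery box, grey sheet steel, fixed on the bench, 188 (x) x 168 (y) x 100 mm high, walls 4 mm, mouth 180 x 160 mm. Point: centre of the mouth at rim height, 100 mm above the bench; x along the long side, z up. Inside, a flat, level cardboard sheet covers stock already packed (bears about 15 N, yields slowly if pressed harder), at a depth not told: anywhere from 15 to 60 mm below the rim.
- lid_handle (a point): Deep grey steel lid, 0.35 kg, loose, no catch; starts on the box. Hollow: the pack may stand 25 mm above the rim. Flange 202 x 182 mm reaches 10 mm down round the rim, 4 mm play a side. Bar handle on top: 120 (lid's long x) x 16 (y) x 12 mm tall, 96 mm clear between its end feet, 24 mm free below. Point: bar centre, 64 mm above the rim when home, 74 mm above a flat surface the lid stands on.
- short_pack_center (a point): The short, thick battery pack to put away: hard black plastic block with a grey top face, 100 (x) x 46 (y) x 34 mm high, about 0.2 to 0.4 kg, loose, lying flat on the bench. This point is its centre, half-way up (17 mm above its underside); x along its length, z up.
- mat: Thin black rubber mat, 230 (x) x 210 (y) x 2 mm, fixed flat on the bench between box and pack; a handy empty place to set the lid down. Origin at the centre of its underside; x along its 230 mm side.
- long_pack: Bystander: a longer, thinner black battery pack, 150 x 46 x 26 mm, loose. Origin at the centre of its underside, x along its length.
- wheel: Bystander: a spare model-car wheel lying flat, black tyre, 111 mm diameter, 61 mm high with its hub, loose. Origin at the centre of its underside.
- charger: Bystander: a grey battery charger with a small display, 100 (x) x 150 (y) x 64 mm high, loose. Origin at the centre of its underside.
Not all that is in view belongs to the job. What is shaped like the part that bears short_pack_center but pink or yellow is not meant.

How it is judged:
By the outcome, as a careful person would: the job done as asked, in the order asked, and still so for the second after the job is handed in, with the robot touching nothing.
It also fails if it takes over 70 s, if anything falls off the work surface, if the arm or the gripper's body presses on something with over 40 N, if the wrist force passes 120 N, or if a joint passes its speed limit or range.

### The arm

A 7-joint arm with a two-finger parallel gripper is mounted at the origin on the work surface. World frame = base frame: x ahead of the robot, y to its left, z up, the work surface at z = 0. Lengths are in m, angles in rad, forces in N, time in s.
With the tool pointing down it reaches from about 0.4 to 0.85 m from the base axis. Payload 4.5 kg.
Tool frame: the origin (TCP) lies at the very end of the fingers, on their centre line; the grasp point (between the pads) lies 19 mm behind it (ctrl.tcp_to_grasp is the distance from the TCP to the grasp point, in m); z points along the fingers, x is the direction in which the jaws open and shut, and the axes are right-handed (so a half turn about z gives the same grasp; the last joint's range is limited). The gripper opens to 88 mm and grips with 3 to 60 N. Pads are 18 mm wide; open, the fingers measure 123 mm over their backs; the gripper's body (75 mm by 187 mm) begins 45 mm behind the grasp point.
Start: joints at [-1.231, 0.689, -0.195, 1.565, 0.157, 0.902, -0.215], TCP at [0.188, 0.596, 0.239] pointing down, gripper open.
Joint ranges: [-3.01, 3.01], [-0.46, 2.08], [-1.47, 1.51], [0.13, 2.56], [-1, 4.14], [0.04, 2.09], [-2.66, 2.66]. Speed limits (rad/s): [2.57, 2.57, 3.14, 3.14, 3.14, 3.14, 3.14].

### API

Orientations are given as a unit quaternion [w, x, y, z].
In Python, from cell import ctrl gives the robot as it stands.
- The arm moves only by the shell command python3 -m creep 'ROWS' [OPENING] [FORCE]. ROWS is JSON, one flat list of numbers, 4 for each row, row after row: the shift along the tool's x, y, z in m, then the turn about the tool's z in degrees. In form: [dx, dy, dz, turn, dx, dy, dz, turn, ...]. A call has 1 to 20 rows; each row shifts and turns the commanded pose from where the row before left it, along the tool's axes as they then stand; what a row does not reach is not made up. A row lasts 1/8 s, in which the tool goes at most 62.5 mm and 10.7 degrees, less where a joint would pass 70% of its speed; a pose out of reach is approached as far as the arm can. A call with a gripper value outside its range is refused whole. OPENING is the opening, from -1 (shut) to 1 (fully open), so that 0 is half open, set as the call begins (- or left out, the last holds). The fingers move at their own pace and stop on an object; FORCE is the grip in N (left out, the last holds). Time passes only in rows, so rows that do not move let the fingers close. It gives the time, the measured TCP pose, the force and the opening at its end, in the units of the state.
- ctrl.read_state(): the state, without advancing time (a new reading comes with each control period).
- ctrl.capture(name): name is "scene" or "top" or "wrist"; returns a dict with "frame" (400x640x3 uint8, red, green, blue), "depth" (400x640 float32, m along the optical axis (not along the pixel's ray), 0 where there is no reading), "vfov" (degrees; the focal length in pixels is half the picture's height over the tangent of half this angle, whatever the lens; pixels are square), "cx", "cy" (the principal point, pixels), "k1" (the pictures are not rectified: a ray, as slopes to the right and down, at radius r is drawn at 1 + k1 r^2 times it, then the intrinsics apply), "eye" and "orientation" of the camera in the world. Camera axes: x right, y down, z forward; pixel columns grow to the right and rows downward; lengths in m; the calibration is good to about 2 mm. A picture is of the moment at which its call begins.
- ctrl.hand_in(): hands the job in, once; it reports no verdict.
The state is a dict: "t": time; "q": joint angles; "qvel": joint speeds; "joint_torque": joint torques, N m; "ee_pos": TCP position; "ee_rot": TCP orientation; "wrist_force": force on the tool from outside, world axes, zero at the start; "torque": the same for the moment, N m; "opening": finger opening in m.
Only numpy, scipy, OpenCV 4.12 (cv2) and the standard library are available. Lean on these libraries where they do the work, as an engineer would, in place of code of your own. Each camera call takes 0.05 s, during which the arm holds its last target. There are 200 camera calls.

## Working session

There is one attempt and no reset: what is moved stays moved. The work goes in short steps, Python scripts to look and compute and a shell command to move; the robot and the scene stay as the last step left them, time stands still between calls to the robot, and variables do not carry over. Pictures are saved under pics/ and viewed, about 8 in all and at most 12, crops included, and the job is handed in when it is done.

```bash
ls; mkdir -p pics
cat > h.py <<'E'
import numpy as np, cv2
from scipy.spatial.transform import Rotation as R
from cell import ctrl
def rot(o):
    o=np.array(o,float)
    return o if o.shape==(3,3) else R.from_quat(np.r_[o[1:],o[0]]).as_matrix()
def slopes(c,uv):
    uv=np.atleast_2d(np.array(uv,float)); f=200/np.tan(np.radians(c['vfov'])/2)
    K=np.array([[f,0,c['cx']],[0,f,c['cy']],[0,0,1]])
    d=(uv-[c['cx'],c['cy']])/f; s=d.copy()
    for _ in range(20): s=d/(1+c['k1']*(s**2).sum(1,keepdims=True))
    return s
def plane(c,uv,z):
    s=slopes(c,uv); r=np.c_[s,np.ones(len(s))]@rot(c['orientation']).T
    e=np.array(c['eye']); return e+r*((z-e[2])/r[:,2])[:,None]
def cloud(c):
    v,u=np.mgrid[0:400,0:640]; s=slopes(c,np.c_[u.ravel(),v.ravel()]); d=c['depth'].ravel()[:,None]
    P=np.c_[s,np.ones(len(s))]*d@rot(c['orientation']).T+np.array(c['eye'])
    P[d[:,0]==0]=np.nan
    return P.reshape(400,640,3)
def tool(p):  # world vector -> tool axes
    s=ctrl.read_state(); return rot(s['ee_rot']).T@np.array(p)
E
python3 - <<'E'
from h import *
import pickle
for n in ['top','scene']:
    c=ctrl.capture(n); pickle.dump(c,open(n+'.pkl','wb'))
    cv2.imwrite(f'pics/{n}0.png',c['frame'][:,:,::-1]); print(n,c['eye'],c['orientation'],c['vfov'],c['cx'],c['cy'],c['k1'],(c['depth']==0).mean())
s=ctrl.read_state(); print(s); print(rot(s['ee_rot']))
E
```

```text
pics
top [ 0.43849866 -0.05416861  1.22621431] [-0.05888218  0.71316095 -0.69643805  0.05392952] 43.92540662153811 324.41525089611974 198.157570456026 -0.14625756673984094 0.0043125
scene [1.25359363 0.20305162 0.8966077 ] [-0.1949614   0.51206087  0.78265813 -0.29534722] 54.72666312958629 318.3341827185836 202.8861868374624 -0.0020851142710715674 0.0041640625
{'t': 0.1, 'q': array([-1.23120412,  0.68988863, -0.19454018,  1.5662422 ,  0.1573014 ,
        0.90251895, -0.2151059 ]), 'qvel': array([ 1.30213502e-04, -2.15247005e-03, -1.54806588e-03, -1.77198951e-03,
       -2.30061482e-05, -3.36796033e-04, -3.75849909e-04]), 'joint_torque': array([-3.95140945e-03, -5.28492951e+01, -1.27162546e+00, -1.53835326e+01,
       -5.25692815e-02,  2.02547009e-03,  6.03157400e-05]), 'ee_pos': array([0.18801504, 0.59544574, 0.23799734]), 'ee_rot': array([ 5.36909849e-04,  8.06524893e-01,  5.91199547e-01, -6.36007639e-04]), 'wrist_force': array([ 0.16043053, -0.01991607, -0.45415835]), 'torque': array([ 0.01616508, -0.05346997, -0.01354407]), 'opening': 0.08826521763164134}
[[ 3.00965382e-01  9.53634986e-01 -3.91070268e-04]
 [ 9.53633620e-01 -3.00965615e-01 -1.61807717e-03]
 [-1.66075371e-03  1.14047460e-04 -9.99998614e-01]]
```

View pics/top0.png

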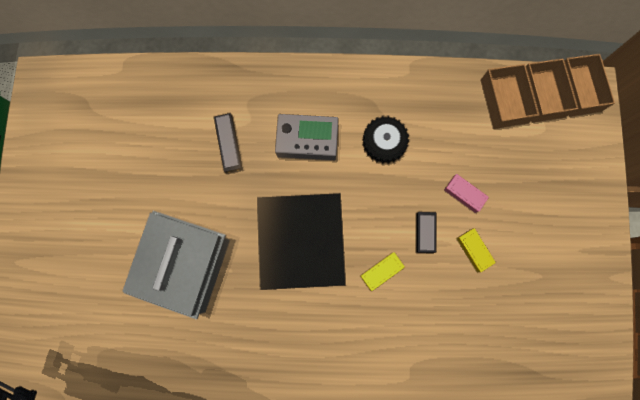

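View pics/scene0.png

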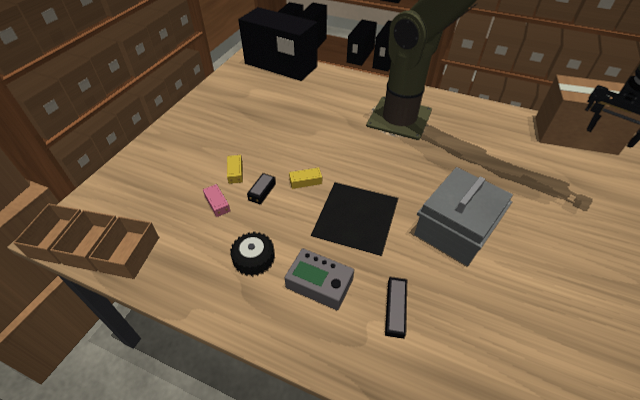

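The top view shows the lidded box at (175,265) with its handle at (167,263), the mat at (301,241) and the long pack at (228,143). The charger is at (307,137) and the wheel at (386,138). In the scene view the short pack is at (261,188) and the box at (465,215).

Candidates for the short pack in the top view:
- grey/black block (426,232)
- yellow (382,272)
- yellow (476,250)
- pink (467,193)
- long grey/black pack (228,143), which is longer and thinner

By the description I choose (426,232).

Run:
```python
from h import *
import pickle
c=pickle.load(open('top.pkl','rb')); P=cloud(c); Z=P[...,2]; f=c['frame'].astype(int)
def rect(name,m,z):
    m=m.astype(np.uint8); n,l,st,ce=cv2.connectedComponentsWithStats(m); k=1+np.argmax(st[1:,4]); ys,xs=np.nonzero(l==k)
    cn=max(cv2.findContours((l==k).astype(np.uint8),0,2)[0],key=cv2.contourArea)[:,0]
    w=plane(c,cn,z)[:,:2]
    r=cv2.minAreaRect((w*1000).astype(np.float32)); bx=cv2.boxPoints(r); e=bx[1]-bx[0]; g=bx[2]-bx[1]
    L=e if np.hypot(*e)>np.hypot(*g) else g
    print(name,'px',ce[k].round(),'ctr',np.round(r[0],1),'size',np.round(r[1],1),'long ax deg',round(np.degrees(np.arctan2(L[1],L[0])),1),'z med',np.nanmedian(Z[ys,xs]).round(4),'cloudctr',np.nanmedian(P[ys,xs],0).round(4))
v,u=np.mgrid[0:400,0:640]
def win(a,b,c_,d): return (u>=a)&(u<b)&(v>=c_)&(v<d)
W=win(115,235,200,325)
print(np.histogram(Z[W],bins=np.arange(-.01,.2,.01)))
rect('handle',W&(Z>.152),.170)
rect('lidtop',W&(Z>.12),.14)
rect('lid>0.085',W&(Z>.085),.14)
W=win(245,358,180,300); rect('mat',W&(f.sum(2)<150),.002)
W=win(408,445,205,260); print(np.histogram(Z[W],bins=np.arange(-.01,.06,.005)))
rect('packtop',W&(f.sum(2)>200)&(Z>.02),.034)
rect('pack',W&(Z>.015),.034)
W=win(205,250,105,180); rect('long',W&(Z>.012),.026)
W=win(355,415,105,170); rect('wheel',W&(Z>.012),.05)
W=win(268,346,105,167); rect('charger',W&(Z>.03),.064)
print('bench',np.nanmedian(Z[win(250,400,300,380)]))
big=cv2.resize(c['frame'][170:300,350:510,::-1],None,fx=4,fy=4,interpolation=2); cv2.imwrite('pics/crop1.png',big)
```

```text
(array([2334, 5152,   67,   72,   70,   80,   59,    9,    0,    6,   87,
        629,   85,  128, 5632,   66,   17,  175,  284,    0]), array([-0.01,  0.  ,  0.01,  0.02,  0.03,  0.04,  0.05,  0.06,  0.07,
        0.08,  0.09,  0.1 ,  0.11,  0.12,  0.13,  0.14,  0.15,  0.16,
        0.17,  0.18,  0.19]))
handle px [165. 263.] ctr [458.5 295.1] size [ 21.6 120.6] long ax deg -16.4 z med 0.1707 cloudctr [0.459  0.2956 0.1707]
lidtop px [171. 264.] ctr [458.9 293.4] size [172. 188.] long ax deg -16.1 z med 0.1354 cloudctr [0.4584 0.2906 0.1354]
lid>0.085 px [174. 264.] ctr [459.5 286.6] size [185.  197.2] long ax deg -16.2 z med 0.135 cloudctr [0.4586 0.285  0.135 ]
mat px [303. 243.] ctr [528.3  13. ] size [227.5 205.8] long ax deg 4.4 z med 0.0031 cloudctr [0.5203 0.0056 0.0031]
(array([  2, 356, 724,  95,   5,  17,  25,  13, 357, 409,  24,   0,   0]), array([-0.01 , -0.005,  0.   ,  0.005,  0.01 ,  0.015,  0.02 ,  0.025,
        0.03 ,  0.035,  0.04 ,  0.045,  0.05 ,  0.055]))
packtop px [427. 233.] ctr [ 552.2 -294.1] size [34.5 85.8] long ax deg -0.2 z med 0.0356 cloudctr [ 0.5509 -0.2936  0.0356]
pack px [426. 232.] ctr [ 553.5 -291.6] size [49.1 98.2] long ax deg -0.1 z med 0.0351 cloudctr [ 0.5528 -0.291   0.0351]
long px [227. 142.] ctr [768.3 203.8] size [153.8  48.2] long ax deg 14.5 z med 0.0271 cloudctr [0.7686 0.2037 0.0271]
wheel px [385. 139.] ctr [ 778.3 -189.6] size [111.9 123.3] long ax deg -17.2 z med 0.0551 cloudctr [ 0.7763 -0.1887  0.0551]
charger px [306. 136.] ctr [778.    4.1] size [149.6 106.5] long ax deg 87.8 z med 0.0589 cloudctr [0.779  0.0038 0.0589]
bench 0.0013231383964973364
```

View pics/crop1.png

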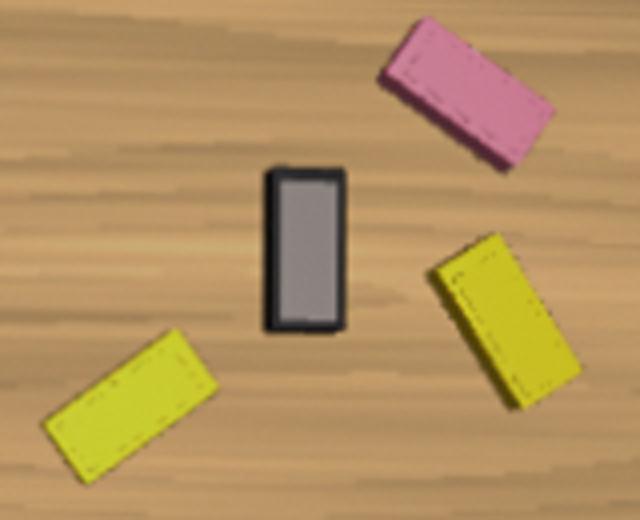

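The crop confirms it: the short pack at (426,232) in the full image is black with a grey top. It measures 98x49 mm against 100x46 given, at z≈0.035. The pink and yellow blocks are decoys. The handle is at (0.459, 0.295, 0.170 at its top) with its axis at -16°, which fits the given sizes. Next I move above the handle.

```bash
python3 -m creep '[-0.0205,0.0349,0,-0.13,-0.0205,0.0349,0,-0.13,-0.0205,0.0349,0,-0.13,-0.0205,0.0349,0,-0.13,-0.0205,0.0349,0,-0.13,-0.0205,0.0349,0,-0.13,-0.0205,0.0349,0,-0.13,-0.0205,0.0349,0,-0.13,-0.0205,0.0349,0,-0.13,-0.0205,0.0349,0,-0.13,0,0,0,0,0,0,0,0]' 1 30
python3 - <<'E'
from h import *
c=ctrl.capture('wrist'); P=cloud(c); Z=P[...,2]; cv2.imwrite('pics/w1.png',c['frame'][:,:,::-1])
s=ctrl.read_state(); p=np.array(s['ee_pos']); Rm=rot(s['ee_rot']); print(p,Rm[:,0],s['t'],s['wrist_force'])
def rect(m,z):
    n,l,st,ce=cv2.connectedComponentsWithStats(m.astype(np.uint8)); k=1+np.argmax(st[1:,4])
    cn=max(cv2.findContours((l==k).astype(np.uint8),0,2)[0],key=cv2.contourArea)[:,0]
    r=cv2.minAreaRect((plane(c,cn,z)[:,:2]*1000).astype(np.float32)); bx=cv2.boxPoints(r); e=max(bx[1]-bx[0],bx[2]-bx[1],key=lambda q:np.hypot(*q))
    print(r,np.degrees(np.arctan2(e[1],e[0])),np.nanmedian(Z[l==k]),st[k])
D=np.hypot(P[...,0]-.459,P[...,1]-.295)
rect((D<.075)&(Z>.158)&(Z<.18),.17)
E
```

```text
t: 1.6
ee_pos: [0.4616, 0.2988, 0.2385]
ee_rot: [-0.0, 0.8, 0.6, -0.0]
wrist_force: [-1.3, 0.8, 0.1]
opening: 0.0882
[0.46122749 0.29938294 0.23858905] [2.77520055e-01 9.60719752e-01 4.19783517e-04] 1.65 [-0.50274712  0.14179965  0.33808797]
((460.0895080566406, 298.42083740234375), (15.785656929016113, 119.25830841064453), 73.65170288085938) -16.348288 0.16905569351682903 [ 304  130   23  153 3227]
```

View pics/w1.png

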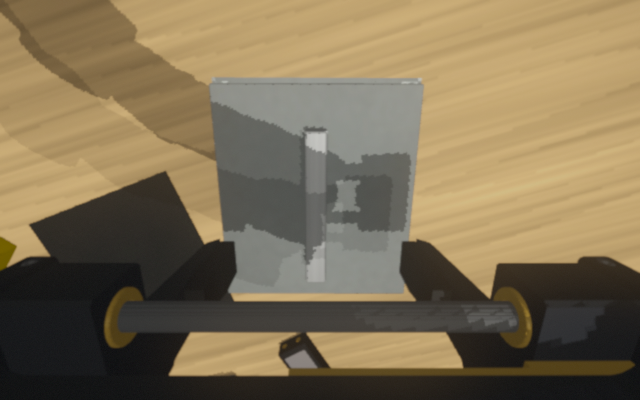

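The wrist picture shows the bar centred between the jaws at column 316, rows 130–283. It measures 119x16 mm at z 0.169, within 1 mm of the TCP. I descend, grip and lift.

```bash
python3 -m creep '[-0.001,-0.001,0.03,0.2,0,0,0.03,0,0,0,0.02,0,0,0,0.0115,0,0,0,0,0]' 1 30; python3 -m creep '[0,0,0,0,0,0,0,0,0,0,0,0,0,0,0,0,0,0,0,0,0,0,0,0]' -1 30
```

```text
t: 2.28
ee_pos: [0.4602, 0.2982, 0.1468]
ee_rot: [-0.0, 0.8, 0.6, -0.001]
wrist_force: [-0.3, -0.4, -0.2]
opening: 0.0882
t: 3.02
ee_pos: [0.461, 0.2976, 0.1472]
ee_rot: [-0.0, 0.801, 0.599, 0.0]
wrist_force: [0.3, -0.2, -0.7]
opening: 0.0305
```

```bash
python3 -m creep '[0,0,0,0,0,0,0,0,0,0,0,0]'; python3 -m creep '[0,0,-0.01,0,0,0,-0.015,0,0,0,-0.02,0,0,0,-0.03,0,0,0,0,0,0,0,0,0]'
```

```text
t: 3.4
ee_pos: [0.461, 0.2976, 0.1472]
ee_rot: [-0.0, 0.801, 0.599, -0.0]
wrist_force: [-0.6, 0.7, 0.1]
opening: 0.0152
t: 4.15
ee_pos: [0.4606, 0.2971, 0.2218]
ee_rot: [0.0, 0.801, 0.599, -0.0]
wrist_force: [-0.1, 0.1, -3.5]
opening: 0.0154
```

```bash
python3 -m creep '[-0.0317,0.018,0,0,-0.0317,0.018,0,0,-0.0317,0.018,0,0,-0.0317,0.018,0,0,-0.0317,0.018,0,-4,-0.0317,0.018,0,-4,-0.034,0.0138,0,-4,-0.034,0.0115,0,-4,0,0,0,-4,0,0,0,0,0,0,0,0]'
python3 - <<'E'
from h import *
import pickle
c=ctrl.capture('top'); pickle.dump(c,open('top1.pkl','wb')); cv2.imwrite('pics/top1.png',c['frame'][:,:,::-1])
P=cloud(c);Z=P[...,2]
s=ctrl.read_state(); print(s['ee_pos'],rot(s['ee_rot'])[:,0],s['t'],s['opening'])
v,u=np.mgrid[0:400,0:640]
D=np.hypot(P[...,0]-.46,P[...,1]-.296); m=D<.2
print(np.histogram(Z[(D<.06)],bins=np.arange(0,.12,.005)),np.nanmedian(Z[D<.05]))
m=((D<.135)&(Z>.09)&(Z<.11)).astype(np.uint8)
cn=max(cv2.findContours(m,0,2)[0],key=cv2.contourArea)[:,0]
w=plane(c,cn,.1)[:,:2]*1000
print(cv2.minAreaRect(w.astype(np.float32)))
E
```

```text
t: 5.52
ee_pos: [0.5303, 0.0155, 0.2216]
ee_rot: [-0.001, 0.685, 0.729, -0.0]
wrist_force: [0.3, -0.6, -3.6]
opening: 0.0152
[0.53045688 0.01557866 0.22177672] [-6.28659718e-02  9.98021905e-01  3.81767805e-04] 5.575 0.015599303151946915
(array([   0,    0,    0,    0,    0,    0,    0,    0,    0,    0,    0,
          0,    1,  301, 1508,  172,    0,    0,    0,    0,    0,    0,
          0]), array([0.   , 0.005, 0.01 , 0.015, 0.02 , 0.025, 0.03 , 0.035, 0.04 ,
       0.045, 0.05 , 0.055, 0.06 , 0.065, 0.07 , 0.075, 0.08 , 0.085,
       0.09 , 0.095, 0.1  , 0.105, 0.11 , 0.115])) 0.0721439334602143
((459.6841735839844, 296.18609619140625), (172.66693115234375, 189.13644409179688), 73.64596557617188)
```

View pics/top1.png

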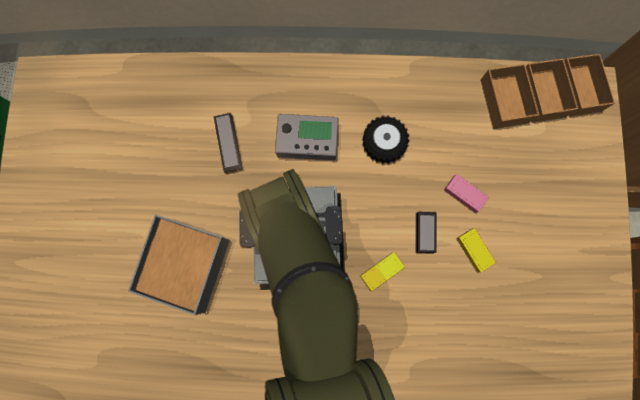

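The top view shows the open box, rim centred at pixel (180,265), with cardboard at z≈0.072, about 28 mm below the rim. The lid hangs over the mat at about (300,240). I lower the lid until it touches.

```bash
python3 -m creep '[0,0,0.03,0,0,0,0.04,0,0,0,0.04,0,0,0,0.025,0,0,0,0.012,0,0,0,0.005,0,0,0,0,0]'; python3 -m creep '[0,0,0.003,0,0,0,0.002,0,0,0,0.002,0,0,0,0,0]'
```

```text
t: 6.45
ee_pos: [0.5313, 0.0151, 0.0707]
ee_rot: [0.0, 0.685, 0.729, 0.0]
wrist_force: [-0.1, 0.1, -4.3]
opening: 0.0155
t: 6.95
ee_pos: [0.5308, 0.0148, 0.0631]
ee_rot: [-0.0, 0.685, 0.729, -0.0]
wrist_force: [0.4, -0.2, -4.1]
opening: 0.0156
```

```bash
python3 -m creep '[0,0,0.0015,0,0,0,0.001,0,0,0,0,0]'; python3 -m creep '[0,0,0.001,0,0,0,0,0]';python3 -m creep '[0,0,0.001,0,0,0,0,0]'
```

```text
t: 7.32
ee_pos: [0.5308, 0.0149, 0.0606]
ee_rot: [-0.0, 0.685, 0.729, -0.0]
wrist_force: [-0.4, 0.2, -3.8]
opening: 0.0155
t: 7.58
ee_pos: [0.5308, 0.0149, 0.0596]
ee_rot: [-0.0, 0.685, 0.729, -0.0]
wrist_force: [-0.3, -0.0, -4.7]
opening: 0.0156
t: 7.82
ee_pos: [0.5309, 0.0149, 0.0591]
ee_rot: [0.0, 0.685, 0.729, 0.0]
wrist_force: [-2.0, -0.6, 3.6]
opening: 0.0154
```

```bash
python3 -m creep '[0,0,0,0,0,0,0,0,0,0,0,0,0,0,0,0,0,0,-0.02,0,0,0,-0.04,0,0,0,-0.06,0,-0.0387,0,-0.02,0,-0.0387,0,-0.01,0,-0.0387,0.0004,0,0,-0.0387,0.0004,0,0,-0.0387,0.0004,0,0,-0.0387,0.0004,0,0,-0.0387,0,0,0,-0.0387,0,0,3.6,0,0,0,0,0,0,0,0]' 1 30
python3 - <<'E'
from h import *
import pickle
c=ctrl.capture('wrist'); P=cloud(c); Z=P[...,2]; cv2.imwrite('pics/w2.png',c['frame'][:,:,::-1]); f=c['frame'].astype(int)
s=ctrl.read_state(); print(s['ee_pos'],rot(s['ee_rot'])[:,0],s['t'],s['opening'])
D=np.hypot(P[...,0]-.552,P[...,1]+.2935)
for a,m,z in [('all',(D<.08)&(Z>.02)&(Z<.06),.034),('grey',(D<.08)&(Z>.02)&(Z<.06)&(f.sum(2)>200),.034)]:
    cn=max(cv2.findContours(m.astype(np.uint8),0,2)[0],key=cv2.contourArea)[:,0]
    print(a,cv2.minAreaRect((plane(c,cn,z)[:,:2]*1000).astype(np.float32)),np.nanmedian(Z[m]),cn.min(0),cn.max(0))
E
```

```text
t: 9.95
ee_pos: [0.5517, -0.2929, 0.2085]
ee_rot: [-0.001, 0.707, 0.707, 0.0]
wrist_force: [-0.3, 0.5, 0.1]
opening: 0.0881
[ 0.55193709 -0.29218874  0.20864386] [-0.00208844  0.99999668  0.00151198] 10.0 0.08817805850664322
all ((555.0138549804688, -292.3726501464844), (45.56432342529297, 100.10116577148438), 89.64425659179688) 0.033306813719995665 [296 137] [339 227]
grey ((554.4081420898438, -292.2113952636719), (36.00718307495117, 84.95418548583984), 89.496826171875) 0.033424396553352886 [301 144] [334 220]
```

View pics/w2.png

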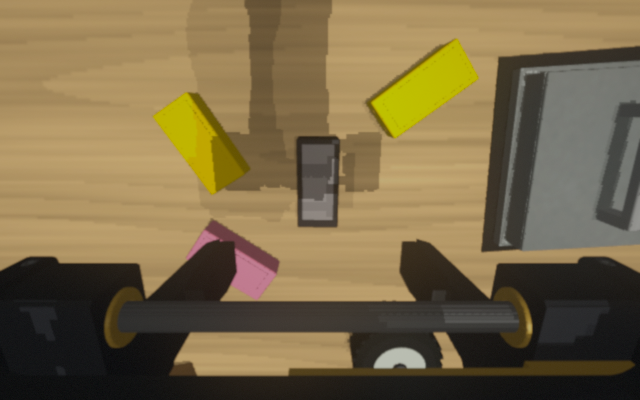

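The picture shows the short pack between the jaws at (318,182), 100x46 mm with its top at z 0.033. The decoys are clear of the fingers, and the lid sits flat on the mat at right. I descend and grip.

```bash
python3 -m creep '[0,0.0028,0.04,0.4,0,0,0.05,0,0,0,0.05,0,0,0,0.035,0,0,0,0.018,0,0,0,0.0085,0,0,0,0,0]' ; python3 -m creep '[0,0,0,0,0,0,0,0,0,0,0,0,0,0,0,0,0,0,0,0,0,0,0,0]' -1 30; python3 -m creep '[0,0,-0.01,0,0,0,-0.02,0,0,0,0,0]'
```

```text
t: 10.88
ee_pos: [0.5552, -0.2938, 0.0078]
ee_rot: [0.0, 0.71, 0.705, 0.0]
wrist_force: [-0.0, -0.3, 0.8]
opening: 0.088
t: 11.62
ee_pos: [0.5547, -0.2938, 0.0073]
ee_rot: [-0.0, 0.71, 0.705, 0.0]
wrist_force: [-0.6, 1.5, 1.6]
opening: 0.046
t: 12.0
ee_pos: [0.5561, -0.2947, 0.0394]
ee_rot: [0.002, 0.71, 0.704, 0.001]
wrist_force: [-0.2, 0.1, -2.8]
opening: 0.0458
```

```bash
python3 -m creep '[0,0,-0.05,0,0,0,-0.06,0,0.02,0,-0.05,0,0.0438,-0.0077,0,0,0.0438,-0.0077,0,0,0.0438,-0.0077,0,0,0.0438,-0.0077,0,0,0.0438,-0.0077,0,0,0.0438,-0.0077,0,0,0.0438,-0.0077,0,0,0.0438,-0.0077,0,0,0.0438,-0.0077,0,0,0.0438,-0.0077,0,0,0.0438,-0.0077,0,0,0.0438,-0.0077,0,0,0.0438,-0.0077,0,0,0,0,0,8,0,0,0,8,0,0,0,0]'
python3 - <<'E'
from h import *
c=ctrl.capture('wrist'); P=cloud(c); Z=P[...,2]; cv2.imwrite('pics/w3.png',c['frame'][:,:,::-1])
s=ctrl.read_state(); p=np.array(s['ee_pos']); Rm=rot(s['ee_rot']); print(p,Rm[:,0],s['t'],s['opening'],s['wrist_force'])
D=np.hypot(P[...,0]-.46,P[...,1]-.296)
m=((D<.14)&(Z>.09)&(Z<.11)).astype(np.uint8)
pts=P[(m>0)][:,:2]*1000
print(len(pts),cv2.minAreaRect(pts.astype(np.float32)),np.nanmedian(Z[m>0]))
k=(D<.1)&(Z>.03)&(Z<.09); print('sheet',np.nanmedian(Z[k]),k.sum())
k=(Z>.19)&(Z<.24)&(D<.1); print('held',np.nanmedian(P[k],0),k.sum())
E
```

```text
t: 14.38
ee_pos: [0.4585, 0.2961, 0.1973]
ee_rot: [0.0, 0.8, 0.6, -0.0]
wrist_force: [0.9, 0.2, -3.3]
opening: 0.0459
[0.45863576 0.29595148 0.19728232] [ 2.79969035e-01  9.60008991e-01 -2.76147152e-04] 14.425 0.04569488208487842 [ 0.08482608  0.42035138 -3.27779383]
4489 ((461.36968994140625, 298.0528259277344), (168.79367065429688, 188.7198486328125), 73.68057250976562) 0.09875640788274279
sheet 0.07016060221266263 18303
held [0.44340763 0.30056943 0.22325915] 21090
```

View pics/w3.png

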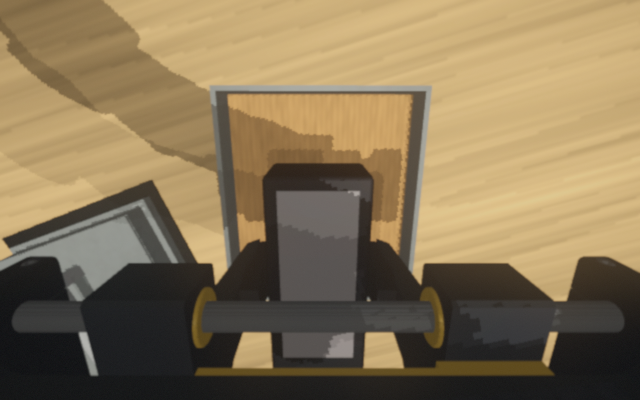

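The wrist view shows the rim at (215–430, 90), with 188.7x168.8 mm fitted. The pack is held at (318,265), aligned with the box and about 3 mm off centre. I correct that and lower in fine steps.

```bash
python3 -m creep '[0.0014,0.001,0.03,0,0.0014,0.001,0.03,0,0,0,0.025,0,0,0,0.012,0,0,0,0.006,0,0,0,0.003,0,0,0,0,0,0,0,0,0]'; python3 -m creep '[0,0,0.003,0,0,0,0.002,0,0,0,0,0,0,0,0,0]'
```

```text
t: 15.42
ee_pos: [0.4618, 0.2984, 0.0918]
ee_rot: [-0.0, 0.801, 0.599, 0.001]
wrist_force: [-0.0, -0.7, -2.7]
opening: 0.0458
t: 15.92
ee_pos: [0.4615, 0.2982, 0.0862]
ee_rot: [-0.0, 0.801, 0.599, 0.0]
wrist_force: [-0.1, 0.2, -2.6]
opening: 0.046
```

```bash
for i in 1; do python3 -m creep '[0,0,0.0015,0,0,0,0.001,0,0,0,0,0,0,0,0,0]'; done
```

```text
t: 16.42
ee_pos: [0.4615, 0.2982, 0.0837]
ee_rot: [-0.0, 0.801, 0.599, 0.0]
wrist_force: [-0.6, 0.6, -2.7]
opening: 0.0454
```

```bash
python3 -m creep '[0,0,0.0015,0,0,0,0.001,0,0,0,0,0]'; python3 -m creep '[0,0,0.001,0,0,0,0,0]';python3 -m creep '[0,0,0.001,0,0,0,0,0]'
```

```text
t: 16.8
ee_pos: [0.4615, 0.2982, 0.0811]
ee_rot: [-0.0, 0.801, 0.599, -0.0]
wrist_force: [0.8, 1.1, -2.8]
opening: 0.0455
t: 17.05
ee_pos: [0.4615, 0.2982, 0.0802]
ee_rot: [-0.0, 0.801, 0.599, -0.0]
wrist_force: [0.5, -0.1, -2.5]
opening: 0.0458
t: 17.3
ee_pos: [0.4615, 0.2982, 0.0792]
ee_rot: [-0.0, 0.801, 0.599, -0.0]
wrist_force: [-0.1, 0.7, -2.4]
opening: 0.0455
```

```bash
python3 -m creep '[0,0,0.001,0,0,0,0,0]'; python3 -m creep '[0,0,0.0007,0,0,0,0,0]'
```

```text
t: 17.55
ee_pos: [0.4616, 0.2982, 0.0783]
ee_rot: [-0.0, 0.801, 0.599, 0.0]
wrist_force: [0.7, 0.3, -2.1]
opening: 0.0459
t: 17.8
ee_pos: [0.4616, 0.2982, 0.0782]
ee_rot: [0.0, 0.801, 0.599, 0.0]
wrist_force: [-1.3, -0.7, 5.1]
opening: 0.0457
```

It touched: the wrist force went from -2.1 to +5.1 N, well under 15 N on the sheet. I release and rise.

```bash
python3 -m creep '[0,0,0,0,0,0,0,0,0,0,0,0]' 0.6 30; python3 -m creep '[0,0,-0.01,0,0,0,-0.03,0,0,0,-0.04,0,0,0,-0.04,0,0,0,-0.02,0,0,0,0,0]'
python3 - <<'E'
from h import *
c=ctrl.capture('wrist'); P=cloud(c); Z=P[...,2]; cv2.imwrite('pics/w4.png',c['frame'][:,:,::-1])
s=ctrl.read_state(); p=np.array(s['ee_pos']); Rm=rot(s['ee_rot']); print(p,Rm[:,0],s['t'],s['opening'],s['wrist_force'])
D=np.hypot(P[...,0]-.4615,P[...,1]-.298); Q=(P-[.4615,.298,0])@np.array([[.9597,.281,0],[-.281,.9597,0],[0,0,1]]).T.T if 0 else None
a=np.radians(-16.3); x=(P[...,0]-.4615)*np.cos(a)+(P[...,1]-.298)*np.sin(a); y=-(P[...,0]-.4615)*np.sin(a)+(P[...,1]-.298)*np.cos(a)
m=((abs(x)<.075)&(abs(y)<.06)&(Z>.092)&(Z<.118)).astype(np.uint8)
cn=max(cv2.findContours(m,0,2)[0],key=cv2.contourArea)[:,0]
print('pack',cv2.minAreaRect((plane(c,cn,.105)[:,:2]*1000).astype(np.float32)),np.nanpercentile(Z[m>0],[5,50,95]))
r=(D<.14)&(Z>.09)&(Z<.108)&((abs(x)>.08)|(abs(y)>.07))
print('rim',cv2.minAreaRect((P[r][:,:2]*1000).astype(np.float32)))
E
```

```text
t: 18.18
ee_pos: [0.4616, 0.2983, 0.0774]
ee_rot: [-0.0, 0.801, 0.599, 0.0]
wrist_force: [-0.0, 0.5, 0.3]
opening: 0.0706
t: 18.92
ee_pos: [0.4624, 0.2988, 0.2194]
ee_rot: [0.0, 0.801, 0.599, 0.002]
wrist_force: [-0.6, -0.2, -0.7]
opening: 0.0705
[0.46167231 0.29819939 0.2180764 ] [0.28275363 0.959192   0.00104375] 18.975 0.07026697762234974 [ 0.29279819 -0.90528643 -0.06281644]
pack ((461.66412353515625, 298.95391845703125), (45.48053741455078, 99.05175018310547), 73.60923767089844) [0.10288523 0.10425374 0.10539214]
rim ((461.13873291015625, 298.0856628417969), (168.94256591796875, 188.03414916992188), 73.6060791015625)
```

View pics/w4.png

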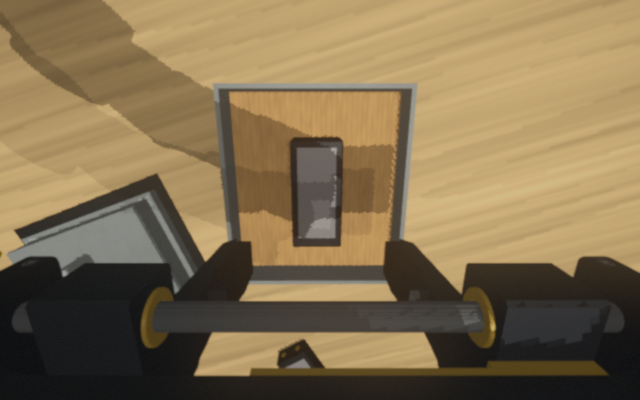

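The picture shows the pack lying flat at (316,192), centred in the box within 1 mm and with its top at z 0.104. Next I go back for the lid.

```bash
python3 -m creep '[-0.0315,0.0183,0,0,-0.0315,0.0183,0,0,-0.0315,0.0183,0,0,-0.0315,0.0183,0,0,-0.0315,0.0183,0,0,-0.0315,0.0183,0,0,-0.0315,0.0183,0,0,-0.0315,0.0183,0,0,0,0,-0.0,-10,0,0,-0.0,-10,0,0,0,0,0,0,0,0]' 1 30
python3 - <<'E'
from h import *
c=ctrl.capture('wrist'); P=cloud(c); Z=P[...,2]
s=ctrl.read_state(); p=np.array(s['ee_pos']); print(p,rot(s['ee_rot'])[:,0],s['t'],s['opening'])
D=np.hypot(P[...,0]-.531,P[...,1]-.015)
m=((D<.075)&(Z>.068)&(Z<.09)).astype(np.uint8)
cn=max(cv2.findContours(m,0,2)[0],key=cv2.contourArea)[:,0]
h=cv2.minAreaRect((plane(c,cn,.082)[:,:2]*1000).astype(np.float32)); print(h,np.nanmedian(Z[m>0]))
print('tool shift',tool(np.r_[np.array(h[0])/1000,0]-np.r_[p[:2],0]))
E
```

```text
t: 20.48
ee_pos: [0.5302, 0.0151, 0.2168]
ee_rot: [-0.001, 0.686, 0.728, -0.0]
wrist_force: [-0.0, -0.1, -0.7]
opening: 0.0882
[0.53036581 0.01517079 0.21702077] [-6.04254799e-02  9.98172711e-01  2.04363162e-05] 20.525 0.08812419553805116
((530.2803955078125, 15.034723281860352), (118.51483154296875, 15.454845428466797), 3.8831536769866943) 0.0810333827696138
tool shift [-1.30661845e-04 -9.34782995e-05  9.39486091e-08]
```

```bash
python3 -m creep '[0,0,0.04,-0.4,0,0,0.05,0,0,0,0.04,0,0,0,0.02,0,0,0,0.0075,0,0,0,0,0]'; python3 -m creep '[0,0,0,0,0,0,0,0,0,0,0,0,0,0,0,0,0,0,0,0,0,0,0,0,0,0,0,0,0,0,0,0,0,0,0,0]' -1 30; python3 -m creep '[0,0,-0.01,0,0,0,-0.03,0,0,0,-0.05,0,0,0,-0.05,0,0,0,-0.03,0,0,0,0,0,0,0,0,0]'
```

```text
t: 21.28
ee_pos: [0.5308, 0.0153, 0.0601]
ee_rot: [0.0, 0.682, 0.731, -0.0]
wrist_force: [-0.5, -0.1, 0.5]
opening: 0.088
t: 22.4
ee_pos: [0.5307, 0.0151, 0.06]
ee_rot: [-0.0, 0.682, 0.731, -0.0]
wrist_force: [-0.3, -0.1, 0.2]
opening: 0.0154
t: 23.28
ee_pos: [0.5295, 0.0146, 0.2288]
ee_rot: [-0.001, 0.682, 0.731, -0.001]
wrist_force: [0.0, 0.2, -3.6]
opening: 0.0158
```

```bash
python3 -m creep '[0,0,0,6.8,0,0,0,6.8,0,0,0,6.8,0.0281,-0.0162,0,0,0.0281,-0.0162,0,0,0.0281,-0.0162,0,0,0.0281,-0.0162,0,0,0.0281,-0.0162,0,0,0.0281,-0.0162,0,0,0.0281,-0.0162,0,0,0.0281,-0.0162,0,0,0.0281,-0.0162,0,0,0,0,0,0,0,0,0,0]'
python3 - <<'E'
from h import *
for _ in range(3):
    c=ctrl.capture('wrist'); s=ctrl.read_state(); p=np.array(s['ee_pos']); X=rot(s['ee_rot'])[:,0]; print(p,np.degrees(np.arctan2(X[1],X[0])),s['t'],s['opening'])
P=cloud(c); Z=P[...,2]; cv2.imwrite('pics/w5.png',c['frame'][:,:,::-1])
D=np.hypot(P[...,0]-p[0],P[...,1]-p[1])
m=((D<.075)&(Z>p[2]+.012)&(Z<p[2]+.035)).astype(np.uint8)
cn=max(cv2.findContours(m,0,2)[0],key=cv2.contourArea)[:,0]
print('bar',cv2.minAreaRect((plane(c,cn,p[2]+.023)[:,:2]*1000).astype(np.float32)))
m=((D<.15)&(abs(Z-(p[2]-.013))<.01)).astype(np.uint8); cn=max(cv2.findContours(m,0,2)[0],key=cv2.contourArea)[:,0]
print('lid plate',np.nanmedian(Z[m>0]),cv2.minAreaRect((P[m>0][:,:2]*1000).astype(np.float32)))
print('tool shift to box',tool(np.r_[.4612,.2981,0]-np.r_[p[:2],0]))
E
```

```text
t: 25.02
ee_pos: [0.4618, 0.2974, 0.2284]
ee_rot: [0.001, 0.801, 0.599, -0.002]
wrist_force: [0.4, -0.1, -3.5]
opening: 0.0158
[0.4622121  0.29694874 0.22876543] 73.50166223884823 25.075 0.015545742388195394
[0.46246316 0.29699156 0.22910071] 73.47265258172337 25.125 0.015392189483265041
[0.46259422 0.29716486 0.22936446] 73.46624559784463 25.175 0.015333182367261465
bar ((438.79547119140625, 299.39300537109375), (72.76445007324219, 46.48944091796875), 0.5684242248535156)
lid plate 0.2142102608166038 ((460.8438720703125, 298.4588623046875), (168.6524200439453, 184.3633575439453), 73.29686737060547)
tool shift to box [ 4.99710979e-04 -1.60269194e-03 -4.57145589e-07]
```

View pics/w5.png

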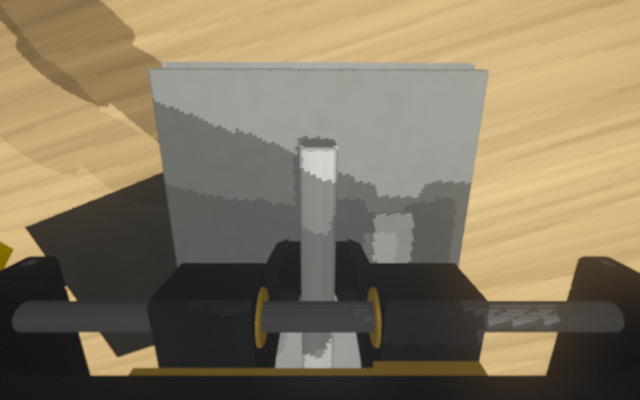

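The picture shows the lid square in the jaws with its bar at (318,240), within about 1.5 mm of the box centre. I lower it and feel for contact.

```bash
python3 -m creep '[0.0004,-0.0008,0.02,0,0,0,0.025,0,0,0,0.012,0,0,0,0.006,0,0,0,0,0,0,0,0,0]'; python3 -m creep '[0,0,0.002,0,0,0,0.002,0,0,0,0.002,0,0,0,0,0]';  python3 -m creep '[0,0,0.002,0,0,0,0.002,0,0,0,0,0]'
```

```text
t: 25.92
ee_pos: [0.4622, 0.2999, 0.1677]
ee_rot: [-0.0, 0.801, 0.599, 0.001]
wrist_force: [1.5, -0.8, -3.7]
opening: 0.0157
t: 26.42
ee_pos: [0.4616, 0.2994, 0.1608]
ee_rot: [-0.0, 0.801, 0.599, -0.0]
wrist_force: [-0.6, 0.1, -3.6]
opening: 0.0159
t: 26.8
ee_pos: [0.4616, 0.2994, 0.1568]
ee_rot: [-0.0, 0.801, 0.599, -0.0]
wrist_force: [0.3, 0.4, -3.3]
opening: 0.0153
```

```bash
python3 -m creep '[-0.001,0,0.002,0,0,0,0.002,0,0,0,0,0]'; python3 -m creep '[0,0,0.0015,0,0,0,0.001,0,0,0,0,0]';  python3 -m creep '[0,0,0.001,0,0,0,0,0]'
```

```text
t: 27.18
ee_pos: [0.4613, 0.2984, 0.1528]
ee_rot: [-0.0, 0.801, 0.599, -0.0]
wrist_force: [0.7, -0.4, -2.3]
opening: 0.0155
t: 27.55
ee_pos: [0.4613, 0.2985, 0.1504]
ee_rot: [-0.0, 0.801, 0.599, -0.0]
wrist_force: [0.5, 0.7, -3.5]
opening: 0.0155
t: 27.8
ee_pos: [0.4614, 0.2985, 0.1495]
ee_rot: [-0.0, 0.801, 0.599, -0.0]
wrist_force: [-0.1, -0.2, -3.9]
opening: 0.0158
```

```bash
python3 -m creep '[0,0,0.001,0,0,0,0,0]';  python3 -m creep '[0,0,0.0008,0,0,0,0,0]'
```

```text
t: 28.05
ee_pos: [0.4614, 0.2985, 0.1484]
ee_rot: [-0.0, 0.801, 0.599, -0.0]
wrist_force: [-0.0, 0.8, -2.4]
opening: 0.0157
t: 28.3
ee_pos: [0.4615, 0.2986, 0.148]
ee_rot: [0.0, 0.801, 0.599, 0.0]
wrist_force: [-1.0, -0.8, -0.0]
opening: 0.0157
```

```bash
python3 -m creep '[0,0,0.0005,0,0,0,0,0]'; python3 -m creep '[0,0,0,0,0,0,0,0,0,0,0,0,0,0,0,0,0,0,-0.02,0,0,0,-0.05,0,0,0,-0.04,0,0,0,0,0,0,0,0,0]' 1
python3 - <<'E'
from h import *
c=ctrl.capture('wrist'); P=cloud(c); Z=P[...,2]; cv2.imwrite('pics/w6.png',c['frame'][:,:,::-1])
s=ctrl.read_state(); p=np.array(s['ee_pos']); print(p,s['t'],s['opening'],s['wrist_force'])
a=np.radians(-16.35); x=(P[...,0]-.4613)*np.cos(a)+(P[...,1]-.298)*np.sin(a); y=-(P[...,0]-.4613)*np.sin(a)+(P[...,1]-.298)*np.cos(a)
m=((abs(x)<.075)&(abs(y)<.03)&(Z>.15)&(Z<.185)).astype(np.uint8)
cn=max(cv2.findContours(m,0,2)[0],key=cv2.contourArea)[:,0]
print('bar',np.nanmedian(Z[m>0]),cv2.minAreaRect((plane(c,cn,.17)[:,:2]*1000).astype(np.float32)))
k=(abs(x)<.085)&(abs(y)<.075)&(Z>.12)&(Z<.148)
A=np.c_[x[k],y[k],np.ones(k.sum())]; f=np.linalg.lstsq(A,Z[k],rcond=None)[0]; print('lid plane slope',f)
E
```

```text
t: 28.55
ee_pos: [0.4615, 0.2986, 0.1479]
ee_rot: [0.0, 0.801, 0.599, 0.0]
wrist_force: [-2.3, -1.0, 4.6]
opening: 0.0156
t: 29.68
ee_pos: [0.461, 0.2981, 0.2566]
ee_rot: [0.0, 0.801, 0.599, -0.001]
wrist_force: [-0.0, -0.2, -0.4]
opening: 0.0884
[0.46080426 0.29785776 0.25608682] 29.725 0.08790667074202375 [-0.0509798   0.33391459 -0.61866373]
bar 0.1690497906267782 ((460.65435791015625, 299.7760314941406), (15.48587417602539, 119.36788177490234), 73.28089141845703)
lid plane slope [ 0.00070011 -0.00018573  0.13318166]
```

View pics/w6.png

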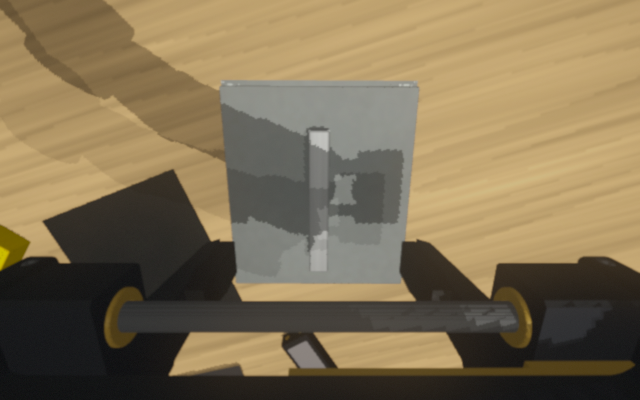

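The picture shows the lid home and level, with its bar at (318,200). The bar top is at z 0.169, exactly as at the start, with lid slope under 0.001 and the robot clear. I hand in.

Run:
```python
from cell import ctrl
print(ctrl.hand_in())
```

```text
the job is handed in; nothing more can be done
None
```

The short pack is lying flat in the middle of the box with the lid back on, and I handed the job in at about 30 s of the 70 s allowed.

- **Lid off:** I lifted the lid by its bar and set it down on the mat, lowering until it touched.
- **Pack placed:** I lowered the black and grey short pack until it touched the cardboard, with the wrist force reading going from -2.1 to +5.1 N (about 8 N of contact). Only then did I let go. The wrist camera showed it within 1 mm of the box centre, aligned with the box, its top at z 0.104.
- **Lid back on:** I lowered it until it touched at z 0.148, which matched the expected home height. The bar top then measured 0.169, the same as before I started, and the lid was level to under 0.001 slope.
- **Robot clear:** At hand-in the gripper was open and about 90 mm above the bar.

**Disagreements and limits:**
- The top and wrist cameras disagreed by 2–3 mm on positions, so I used the wrist camera close up.
- I had no reason to touch the long pack, wheel or charger, but I took no final picture to check them.

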